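# Put the laundry supplies away on and under the low shelf

## Task

Clear the laundry worktop: first slide the flat tin lengthwise and straight under the low shelf, until its near end is about flush with the shelf's front edge, while the top is still free. Then stand each of the three white detergent bottles in the drip tray of its own size on the shelf (large in large, medium in medium, small in small), flat inside the rim, without ever laying a bottle over. Leave the spray can and the glass jar where they stand, and leave everything released and at rest.

Things in the scene. Friction and masses are not known exactly. Their poses are not given: they have to be found in the camera images.
- bottle_large: the large one of three white detergent bottles of like shape, standing upright: round body 72 mm in diameter with sloping shoulders, and on top a straight round grey measuring cap 40 mm in diameter and 34 mm tall (a good place to grip from above); 130 mm tall in all; under 0.7 kg. Origin at the centre of its underside, z up.
- bottle_medium: the medium one of three white detergent bottles of like shape, standing upright: round body 58 mm in diameter with sloping shoulders, and on top a straight round grey measuring cap 34 mm in diameter and 34 mm tall (a good place to grip from above); 105 mm tall in all; under 0.7 kg. Origin at the centre of its underside, z up.
- bottle_small: the small one of three white detergent bottles of like shape, standing upright: round body 44 mm in diameter with sloping shoulders, and on top a straight round grey measuring cap 28 mm in diameter and 34 mm tall (a good place to grip from above); 80 mm tall in all; under 0.7 kg. Origin at the centre of its underside, z up.
- tray_large: the large one of three round grey drip trays fixed in a row on top of the low shelf, centres 130 mm apart, in an order that changes: inside diameter 92 mm, outside 98 mm, inner floor 4 mm and rim 9 mm above its underside. The bottle of the same name fits inside the rim with 10 mm to spare all round. Origin at the centre of its underside, z up.
- tray_medium: the medium one of three round grey drip trays fixed in a row on top of the low shelf, centres 130 mm apart, in an order that changes: inside diameter 78 mm, outside 84 mm, inner floor 4 mm and rim 9 mm above its underside. The bottle of the same name fits inside the rim with 10 mm to spare all round. Origin at the centre of its underside, z up.
- tray_small: the small one of three round grey drip trays fixed in a row on top of the low shelf, centres 130 mm apart, in an order that changes: inside diameter 64 mm, outside 70 mm, inner floor 4 mm and rim 9 mm above its underside. The bottle of the same name fits inside the rim with 10 mm to spare all round. Origin at the centre of its underside, z up.
- tin: flat steel tin, 105 mm long (its x), 64 mm wide (its y), 30 mm high, about 0.2 kg, paper label on the lid, closed, lying flat on the worktop. Origin at the centre of its underside, z up. It slides freely when pushed.
- shelf: low dark-walnut shelf fixed to the worktop: board 150 mm deep (x), 410 wide (y), 16 thick, its underside 40 and its top 56 mm up. Below it is open only at the front, its -x side, facing the robot; end panels (386 mm between) and a back panel close the rest: 142 mm deep inside. Trays stand on it, centres 20 mm behind the middle. Origin: centre of its footprint on the worktop, x to the back, z up.
- spray_can: bystander: plain aluminium spray can, 52 mm in diameter, 140 mm tall, standing upright. Origin at the centre of its underside, z up. Not to be moved.
- glass_jar: bystander: squat green glass jar with a steel lid, 68 mm in diameter, 75 mm tall, standing upright. Origin at the centre of its underside, z up. Not to be moved.

How it is judged:
By the outcome, as a careful person would: the job done as asked, in the order asked, and still so for the second after the job is handed in, with the robot touching nothing.
It also fails if it takes over 118 s, if anything falls off the work surface, if the arm or the gripper's body presses on something with over 40 N, if the wrist force passes 120 N, or if a joint passes its speed limit or range.

## Robot

A 7-joint arm with a two-finger parallel gripper is mounted at the origin on the work surface. World frame = base frame: x ahead of the robot, y to its left, z up, the work surface at z = 0. Lengths are in m, angles in rad, forces in N, time in s.
With the tool pointing down it reaches from about 0.4 to 0.925 m from the base axis. Payload 4.1 kg.
Tool frame: the origin (TCP) lies at the very end of the fingers, on their centre line; the grasp point (between the pads) lies 19 mm behind it; z points along the fingers, y is the line along which they close (so a half turn about z gives the same grasp; the last joint's range is limited). The gripper opens to 85 mm and grips with 20 to 120 N. Pads are 22 mm wide; open, the fingers measure 114 mm over their backs; the gripper's body (76 mm by 85 mm) begins 54 mm behind the grasp point. The pads swing forward as they close: fully open they stand 13 mm farther back than shut.
Start: joints at [1.217, 0.398, 0.045, 1.537, -0.019, 1.207, -0.051], TCP at [0.164, -0.629, 0.196] pointing down, gripper open.
Joint ranges: [-2.82, 2.82], [-0.49, 2.23], [-1.37, 1.46], [0, 2.46], [-1.36, 4.5], [0.23, 2], [-2.94, 2.94]. Speed limits (rad/s): [2.57, 2.57, 3.14, 3.14, 3.14, 3.14, 3.14].

## Interface

Orientations are given as a unit quaternion [x, y, z, w].
In Python, from workcell import bot gives the robot as it stands. The module is installed in compiled form; this text tells all that it offers.
- The arm moves only by the tool drive_tool, never from a script. Its argument "rows" is a list of rows, each a list of 3 entries, a list of its own where there are three numbers: the finger opening in m, from 0 to 0.0854, then the shift along the tool's x, y, z in m, then the turn about the tool's z in rad. In form: [[claw, [x, y, z], twist], ...]. A call has exactly 8 rows; each row shifts and turns the commanded pose from where the row before left it, along the tool's axes as they then stand; what a row does not reach is not made up. A row lasts 1/12 s, in which the tool goes at most 41.7 mm and 7.16 degrees, less where a joint would pass 70% of its speed; a pose out of reach is approached as far as the arm can. A call with a gripper value outside its range is refused whole. The fingers move at their own pace and stop on an object; "squeeze" is the grip in N (left out, the last holds). Time passes only in rows, so rows that do not move let the fingers close, or fill a call up. It gives the time, the measured TCP pose, the force, the opening and the grip force at its end, in the units of the state.
- bot.state(): the state, without advancing time (a new reading comes with each control period).
- bot.capture(name): name is "scene" or "top"; returns a dict with "img" (480x640x3 uint8, red, green, blue), "K" (3x3 intrinsics, pixels), "dist_coeffs" ([k1, k2, p1, p2, k3] as OpenCV has them; the pictures are not rectified), "pose" (4x4, takes a point from camera to world coordinates). Camera axes: x right, y down, z forward; pixel columns grow to the right and rows downward; lengths in m; the calibration is good to about 2 mm. A picture is of the moment at which its call begins. There is no depth.
- bot.finish_job(): hands the job in; it is judged then, once.
The state is a dict: "t": time; "joints": joint angles; "joint_vel": joint speeds; "effort": joint torques, N m; "position": TCP position; "eef_rot": TCP orientation; "wrist_force": force on the tool from outside, world axes, zero at the start; "ft_torque": the same for the moment, N m; "gripper_width": finger opening in m; "gripper_force": force on a finger pad.
Only numpy, scipy, OpenCV 4.12 (cv2) and the standard library are available. Lean on these libraries where they do the work, as an engineer would, in place of code of your own. Each camera call takes 0.05 s, during which the arm holds its last target. There are 200 camera calls.

## Working session

There is one attempt and no reset: what is moved stays moved. The work goes in short steps, Python scripts to look and compute and a tool call to move; the robot and the scene stay as the last step left them, time stands still between calls to the robot, and variables do not carry over. Pictures are saved under pics/ and viewed, at most 14 in all, crops included, and the job is handed in when it is done.

Besides the shell and the picture viewer there is one more tool, called after ">>>" as name([rows], argument=value, ...), one row to a line, values as JSON. drive_tool: Moves the arm, as the interface text tells. Its arguments: {"type":"object","properties":{"rows":{"type":"array","items":{"type":"array"}},"squeeze":{"type":"number"}},"required":["rows"]}

```bash
mkdir -p pics
cat > h.py <<'E'
import numpy as np, cv2
from workcell import bot
def snap(name,fn):
    c=bot.capture(name); cv2.imwrite('pics/'+fn+'.png',c['img'][:,:,::-1]); np.savez('pics/'+fn,**{k:np.array(c[k]) for k in('img','K','dist_coeffs','pose')}); return c
def ray(c,uv,z):
    p=cv2.undistortPoints(np.array([[uv]],float),np.array(c['K']),np.array(c['dist_coeffs']))[0,0]
    T=np.array(c['pose']); d=T[:3,:3]@np.array([p[0],p[1],1]); o=T[:3,3]
    return o+d*(z-o[2])/d[2]
def proj(c,P):
    T=np.linalg.inv(np.array(c['pose'])); r=cv2.Rodrigues(T[:3,:3])[0]
    return cv2.projectPoints(np.array(P,float).reshape(-1,3),r,T[:3,3],np.array(c['K']),np.array(c['dist_coeffs']))[0][:,0]
E
python3 - <<'E'
from h import *
for n in('top','scene'):
    c=snap(n,n+'0'); print(n,np.round(c['pose'],3).tolist(),np.round(c['K'],1).tolist())
s=bot.state(); print({k:np.round(v,3).tolist() for k,v in s.items()})
E
```

```text
top [[0.007, -0.993, 0.115, 0.416], [-1.0, -0.008, -0.006, 0.009], [0.007, -0.115, -0.993, 1.084], [0.0, 0.0, 0.0, 1.0]] [[545.2, 0.0, 326.9], [0.0, 545.2, 233.4], [0.0, 0.0, 1.0]]
scene [[0.368, 0.748, -0.552, 1.124], [0.93, -0.296, 0.219, -0.25], [0.0, -0.594, -0.804, 0.907], [0.0, 0.0, 0.0, 1.0]] [[441.1, 0.0, 316.6], [0.0, 441.1, 244.9], [0.0, 0.0, 1.0]]
{'t': 0.1, 'joints': [1.217, 0.399, 0.045, 1.538, -0.019, 1.207, -0.051], 'joint_vel': [-0.0, -0.004, -0.001, -0.003, -0.001, -0.001, 0.002], 'effort': [0.003, -47.626, 1.37, -25.495, 0.012, 0.005, 0.0], 'position': [0.164, -0.628, 0.195], 'eef_rot': [0.992, 0.127, -0.0, -0.001], 'wrist_force': [0.265, -0.126, -0.169], 'ft_torque': [0.019, -0.022, -0.01], 'gripper_force': 0.0, 'gripper_width': 0.085}
```

View pics/top0.png

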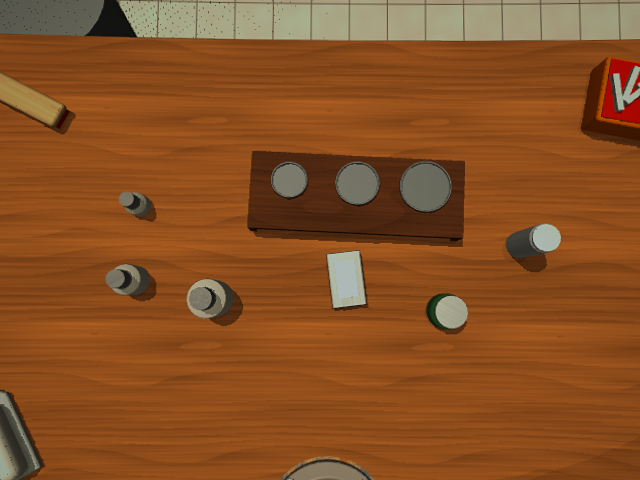

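View pics/scene0.png

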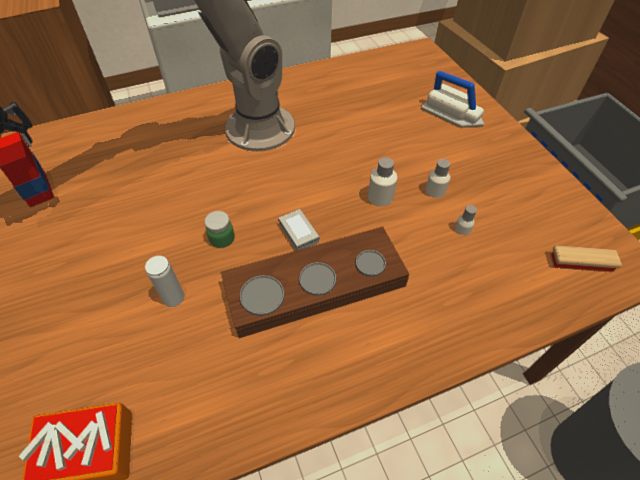

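The top view shows image up = +x and left = +y. The trays run small (289,180), medium (357,184), large (425,187); the tin is at (347,280) and the bottles are at left. I'll enlarge this area.

Run:
```python
from h import *
im=cv2.imread('pics/top0.png')
a=cv2.resize(im[145:320,240:475],None,fx=3.4,fy=3.4,interpolation=cv2.INTER_CUBIC)
cv2.imwrite('pics/cA.png',a)
b=cv2.resize(im[180:330,95:245],None,fx=4,fy=4,interpolation=cv2.INTER_CUBIC)
cv2.imwrite('pics/cB.png',b)
```

```text
(no output)
```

View pics/cA.png

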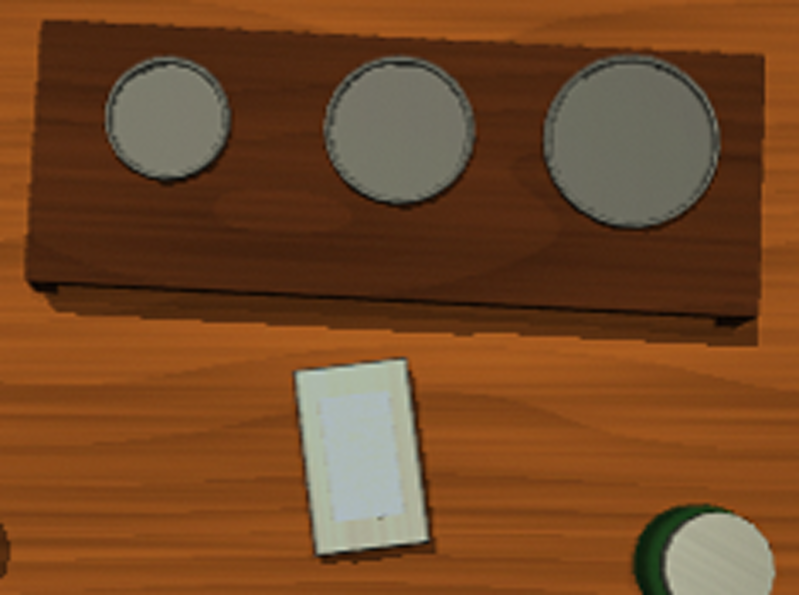

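View pics/cB.png

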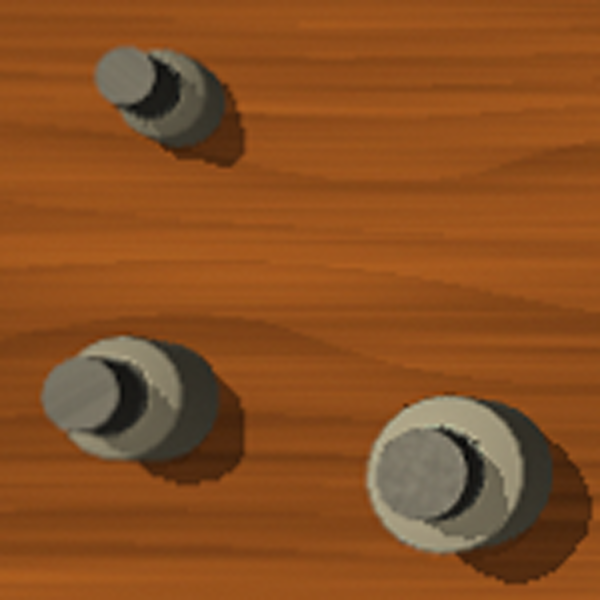

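Crop A: the tin lid corners are (295,371), (406,358), (430,542), (317,555). The shelf corners are (42,20), (764,56), (756,318), (27,283), and the trays are centred at (168,119), (400,131), (631,141). Crop B: cap tops are small (126,78), medium (81,396), large (421,474).

Run:
```python
from h import *
c=dict(np.load('pics/top0.npz')); s=dict(np.load('pics/scene0.npz'))
A=lambda u,v:((u+.5)/3.4-.5+240,(v+.5)/3.4-.5+145)
B=lambda u,v:((u+.5)/4-.5+95,(v+.5)/4-.5+180)
t=np.array([ray(c,A(*p),.03)[:2] for p in [(295,371),(406,358),(430,542),(317,555)]])
fw=(t[0]+t[1]-t[2]-t[3])/2
print('tin',t.mean(0),np.degrees(np.arctan2(fw[1],fw[0])),np.linalg.norm(fw),np.round(t,4).tolist())
q=np.array([ray(c,A(*p),.056)[:2] for p in [(42,20),(764,56),(756,318),(27,283)]])
fw=(q[0]+q[1]-q[2]-q[3])/2; lf=(q[0]+q[3]-q[1]-q[2])/2
print('shelf',q.mean(0),np.degrees(np.arctan2(fw[1],fw[0])),np.degrees(np.arctan2(-lf[0],lf[1])),np.linalg.norm(fw),np.linalg.norm(lf),np.round(q,4).tolist())
P=[]
for n,p,z in [('tS',A(168,119),.065),('tM',A(400,131),.065),('tL',A(631,141),.065),('bS',B(126,78),.08),('bM',B(81,396),.105),('bL',B(421,474),.13),('jar',(451,312),.075),('can',(545,238),.14)]:
    r=ray(c,p,z);P.append(r); print(n,np.round(r,4),'in scene',np.round(proj(s,r)[0],1))
r=[(*x,.03) for x in t]; print(np.round(proj(s,r),1).tolist())
```

```text
tin [ 0.44990302 -0.03518853] 7.295107114564085 0.10463336966960628 [[0.4978, 0.0031], [0.5057, -0.0602], [0.4019, -0.0737], [0.3942, -0.01]]
shelf [ 0.61046444 -0.0532233 ] -2.4110016018924054 -2.4089384392170112 0.1496862469284269 0.4077036130381083 [[0.6941, 0.1479], [0.6764, -0.2606], [0.5274, -0.2532], [0.544, 0.153]]
tS [0.6358 0.0752 0.065 ] in scene [369.6 261.8]
tM [ 0.6301 -0.0545  0.065 ] in scene [316.5 277.4]
tL [ 0.6253 -0.1834  0.065 ] in scene [261.1 293.9]
bS [0.5928 0.3741 0.08  ] in scene [470.3 208.6]
bM [0.4455 0.3776 0.105 ] in scene [442.8 162.9]
bL [0.4118 0.2218 0.13  ] in scene [385.6 162.4]
jar [ 0.3895 -0.2251  0.075 ] in scene [215.8 219.6]
can [ 0.5197 -0.3743  0.14  ] in scene [156.2 264.2]
[[318.4, 236.1], [295.8, 246.0], [277.2, 217.5], [299.2, 208.6]]
```

```bash
cat >> h.py <<'E'
from scipy.spatial.transform import Rotation as R
def nav(*wps):
    """waypoints (x,y,z,heading_deg): tool-axis shifts (mm) at the present heading, and turn (rad)"""
    s=bot.state(); p=np.array(s['position']); M=R.from_quat(s['eef_rot'])
    print('at',np.round(p,4),'hdg %.2f'%np.degrees(np.arctan2(*M.as_matrix()[1::-1,0])),'tilt',np.round(M.as_matrix()[2,2],5),'F',np.round(s['wrist_force'],1),'w %.4f f %.1f t %.1f'%(s['gripper_width'],s['gripper_force'],s['t']))
    for w in wps:
        h=np.degrees(np.arctan2(*M.as_matrix()[1::-1,0])); tw=np.radians((h-w[3]+90)%180-90)
        d=M.inv().apply(np.array(w[:3])-p); print('to',w,'shift mm',np.round(d*1e3,1),'dist %.0f'%(np.linalg.norm(d)*1e3),'turn %.3f'%tw)
        p=np.array(w[:3]); M=M*R.from_euler('z',tw)
E
python3 -c "
from h import *
nav((.43,-.30,.195,14.6),(.4499,-.0352,.195,7.3),(.4499,-.0352,.002,7.3))"
```

```text
at [ 0.1637 -0.6284  0.1953] hdg 14.60 tilt -1.0 F [ 0.3 -0.1 -0.2] w 0.0854 f 0.0 t 0.1
to (0.43, -0.3, 0.195, 14.6) shift mm [ 340.5 -250.7    0.7] dist 423 turn 0.000
to (0.4499, -0.0352, 0.195, 7.3) shift mm [  86.  -251.2    0.4] dist 266 turn 0.127
to (0.4499, -0.0352, 0.002, 7.3) shift mm [1.00e-01 3.00e-01 1.93e+02] dist 193 turn 0.000
```

>>> drive_tool([
  [0.085, [0.028, -0.021, 0], 0],
  [0.085, [0.028, -0.021, 0], 0],
  [0.085, [0.028, -0.021, 0], 0],
  [0.085, [0.028, -0.021, 0], 0],
  [0.085, [0.028, -0.021, 0], 0],
  [0.085, [0.028, -0.021, 0], 0],
  [0.085, [0.028, -0.021, 0], 0],
  [0.085, [0.028, -0.021, 0], 0],
])

```text
t: 0.77
position: [0.3388, -0.4083, 0.1959]
eef_rot: [0.992, 0.127, -0.0, -0.0]
wrist_force: [-0.0, -0.3, 0.6]
gripper_width: 0.085
gripper_force: 0.0
```

>>> drive_tool([
  [0.085, [0.028, -0.021, 0], 0],
  [0.085, [0.028, -0.021, 0], 0],
  [0.085, [0.028, -0.021, 0], 0],
  [0.085, [0.028, -0.021, 0], 0],
  [0.085, [0.011, -0.031, 0], 0],
  [0.085, [0.011, -0.031, 0], 0],
  [0.085, [0.011, -0.031, 0], 0],
  [0.085, [0.011, -0.031, 0], 0],
])

```text
t: 1.43
position: [0.4364, -0.1677, 0.1958]
eef_rot: [0.992, 0.127, -0.0, -0.0]
wrist_force: [2.1, -0.2, -0.3]
gripper_width: 0.0848
gripper_force: 0.0
```

>>> drive_tool([
  [0.085, [0.011, -0.031, 0], 0],
  [0.085, [0.011, -0.031, 0], 0],
  [0.085, [0.011, -0.031, 0], 0],
  [0.085, [0.011, -0.031, 0], 0],
  [0.085, [0, 0, 0], 0.064],
  [0.085, [0, 0, 0], 0.063],
  [0.085, [0, 0, 0], 0],
  [0.085, [0, 0, 0], 0],
])

```text
t: 2.1
position: [0.4478, -0.0384, 0.1959]
eef_rot: [0.998, 0.065, -0.0, 0.0]
wrist_force: [0.5, -0.4, -0.7]
gripper_width: 0.0852
gripper_force: 0.0
```

```bash
python3 -c "
from h import *
nav((.4499,-.0352,.06,7.3),(.4499,-.0352,.002,7.3))"
```

```text
at [ 0.4478 -0.0384  0.1959] hdg 7.40 tilt -1.0 F [ 0.5 -0.4 -0.7] w 0.0852 f 0.0 t 2.1
to (0.4499, -0.0352, 0.06, 7.3) shift mm [  2.6  -2.9 135.9] dist 136 turn 0.002
to (0.4499, -0.0352, 0.002, 7.3) shift mm [ 0. -0. 58.] dist 58 turn -0.000
```

>>> drive_tool([
  [0.085, [0.003, -0.003, 0.03], 0],
  [0.085, [0, 0, 0.035], 0],
  [0.085, [0, 0, 0.035], 0],
  [0.085, [0, 0, 0.03], 0],
  [0.085, [0, 0, 0.025], 0],
  [0.085, [0, 0, 0.02], 0],
  [0.085, [0, 0, 0.013], 0],
  [0.085, [0, 0, 0.005], 0],
], squeeze=25)

```text
t: 2.77
position: [0.4487, -0.0354, 0.001]
eef_rot: [0.998, 0.064, -0.002, -0.0]
wrist_force: [-0.2, 0.7, 0.2]
gripper_width: 0.0846
gripper_force: 0.0
```

>>> drive_tool([
  [0.085, [0, 0, 0], 0],
  [0.06, [0, 0, 0], 0],
  [0.055, [0, 0, 0], 0],
  [0.055, [0, 0, 0], 0],
  [0.055, [0, 0, 0], 0],
  [0.055, [0, 0, 0], 0],
  [0.055, [0, 0, 0], 0],
  [0.055, [0, 0, 0], 0],
])

```text
t: 3.43
position: [0.4509, -0.035, 0.0034]
eef_rot: [0.998, 0.064, 0.0, 0.0]
wrist_force: [0.2, -0.0, 0.2]
gripper_width: 0.055
gripper_force: 0.0
```

```bash
python3 -c "
from h import *
snap('scene','s1')
c=np.array([.61046,-.05322]);e1=np.array([.99912,-.04206]);e2=np.array([.04206,.99912])
g=c-.108*e1+.0113*e2
print(g); nav((*g,.002,-2.4))
cv2.imwrite('pics/s1c.png',cv2.resize(cv2.imread('pics/s1.png')[150:350,200:420],None,fx=3,fy=3))"
```

```text
[ 0.50303032 -0.03738746]
at [ 0.4508 -0.035   0.0033] hdg 7.33 tilt -1.0 F [-0.2 -0.5 -0.4] w 0.0549 f 0.0 t 3.5
to (np.float64(0.5030303180000001), np.float64(-0.037387464), 0.002, -2.4) shift mm [51.5  9.   1.3] dist 52 turn 0.170
```

View pics/s1c.png

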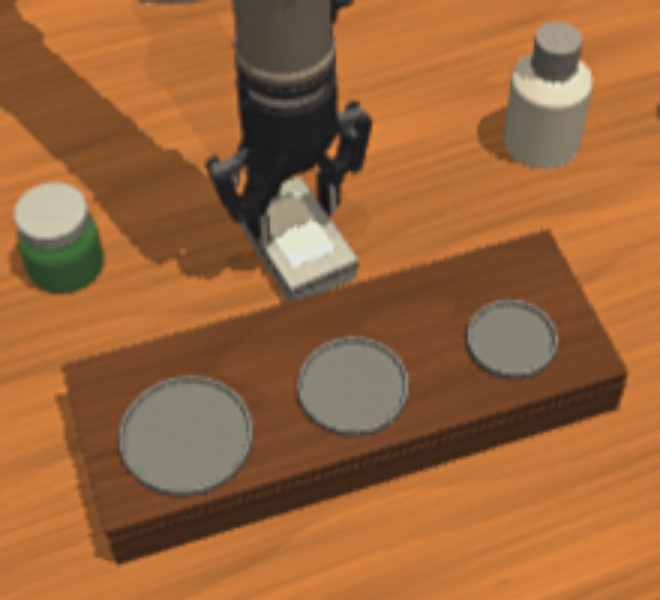

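The crop shows the gripper around the tin (lid near 300,245). The width reads 55 mm with no force, so the pads may have missed the 64 mm tin. I'll look closer.

```bash
python3 -c "
from h import *
snap('top','t1')
a=cv2.resize(cv2.imread('pics/s1.png')[190:255,262:327],None,fx=8,fy=8,interpolation=cv2.INTER_CUBIC)[:, :400]
b=cv2.resize(cv2.imread('pics/t1.png')[230:330,310:388],None,fx=5.2,fy=5.2,interpolation=cv2.INTER_CUBIC)[:, :400]
cv2.imwrite('pics/c1.png',np.hstack([a[:520,:400],b[:520]]))"
```

```text
(no output)
```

View pics/c1.png

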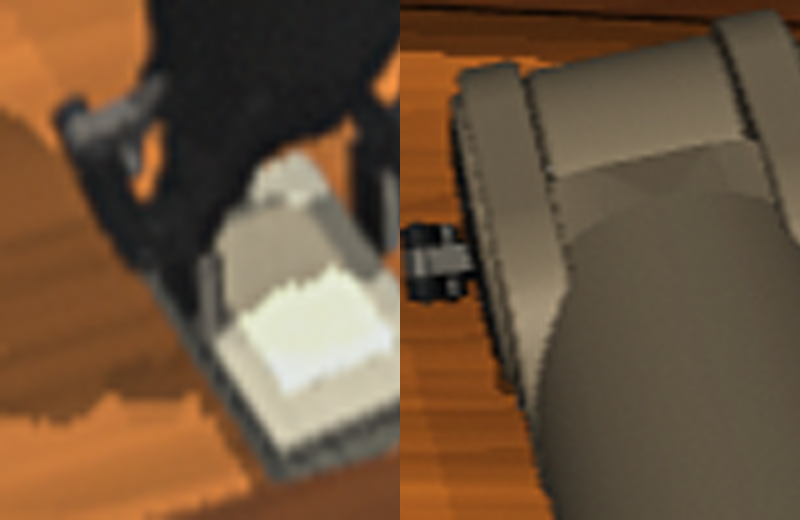

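```bash
python3 -c "
from h import *
s=dict(np.load('pics/s1.npz'))
for yy in(.0275,.033):
  for z in(0,.01,.02,.03,.04): 
    P=[.4509+.011*.992+yy*.128,-.035+.011*.128-yy*.992,z]
    u=proj(s,P)[0]; print(yy,z,np.round(u,1),'crop',np.round((u-[262,190])*8))
"
```

```text
0.0275 0 [290.6 241.2] crop [229. 409.]
0.0275 0.01 [290.4 238.8] crop [227. 391.]
0.0275 0.02 [290.2 236.4] crop [226. 371.]
0.0275 0.03 [290. 234.] crop [224. 352.]
0.0275 0.04 [289.8 231.6] crop [223. 333.]
0.033 0 [288.7 242. ] crop [213. 416.]
0.033 0.01 [288.5 239.7] crop [212. 397.]
0.033 0.02 [288.3 237.3] crop [210. 378.]
0.033 0.03 [288.1 234.9] crop [208. 359.]
0.033 0.04 [287.9 232.4] crop [207. 339.]
```

>>> drive_tool([
  [0.055, [0, 0, -0.02], 0],
  [0.055, [0, 0, -0.03], 0],
  [0.055, [0, 0, -0.03], 0],
  [0.055, [0, 0, -0.02], 0],
  [0, [0, 0, 0], 0],
  [0, [0, 0, 0], 0],
  [0, [0, 0, 0], 0],
  [0, [0, 0, 0], 0],
])

```text
t: 4.2
position: [0.4494, -0.0349, 0.1018]
eef_rot: [0.998, 0.064, -0.001, -0.0]
wrist_force: [0.7, -0.1, -0.6]
gripper_width: 0.007
gripper_force: 0.0
```

```bash
python3 -c "
from h import *
s=snap('scene','s2'); nav()
st=bot.state(); p=np.array(st['position']); M=R.from_quat(st['eef_rot'])
o=np.round(proj(s,[p,p+M.apply([0,0,-.02]),p+M.apply([0,0,-.04]),p+M.apply([0,0,-.073])]),1); print(o.tolist()); print(((o-[250,150])*7).tolist())
cv2.imwrite('pics/s2c.png',cv2.resize(cv2.imread('pics/s2.png')[150:235,250:330],None,fx=7,fy=7,interpolation=cv2.INTER_CUBIC))"
```

```text
at [ 0.4494 -0.0349  0.1018] hdg 7.33 tilt -1.0 F [-1.1 -0.8 -0.5] w 0.0004 f 0.0 t 4.2
[[296.5, 207.9], [296.2, 202.3], [295.9, 196.7], [295.4, 186.9]]
[[325.5, 405.30000000000007], [323.3999999999999, 366.1000000000001], [321.29999999999984, 326.8999999999999], [317.79999999999984, 258.30000000000007]]
```

View pics/s2c.png

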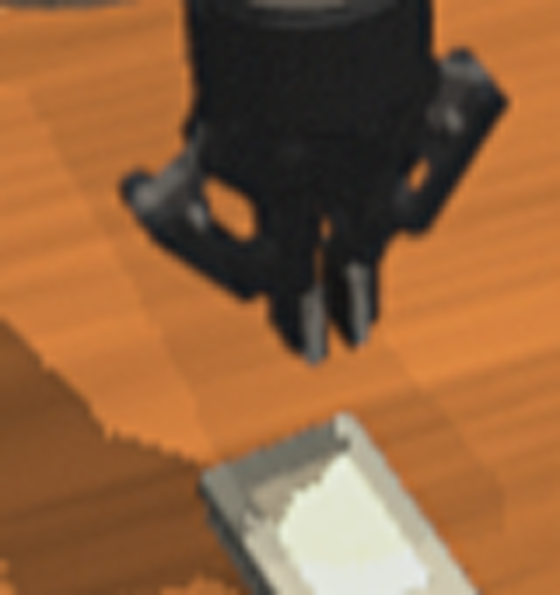

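The crop shows the shut fingertips at about (332,355), roughly 25 mm short of where the reported TCP projects (325,405). The tips are therefore higher than stated, and the fingers closed above the lid without touching it (the tin is unmoved). I'll go lower, guarded by the force reading.

>>> drive_tool([
  [0.085, [0, 0, 0], 0],
  [0.085, [0, 0, 0], 0],
  [0.085, [0, 0, 0], 0],
  [0.085, [0, 0, 0.02], 0],
  [0.085, [0, 0, 0.03], 0],
  [0.085, [0, 0, 0.03], 0],
  [0.085, [0, 0, 0.02], 0],
  [0.085, [0, 0, 0], 0],
])

```text
t: 4.92
position: [0.4468, -0.0347, -0.0004]
eef_rot: [0.998, 0.064, -0.004, -0.001]
wrist_force: [-0.7, -0.2, 0.6]
gripper_width: 0.0848
gripper_force: 0.0
```

>>> drive_tool([
  [0.085, [0, 0, 0.003], 0],
  [0.085, [0, 0, 0.003], 0],
  [0.085, [0, 0, 0.002], 0],
  [0.085, [0, 0, 0.002], 0],
  [0.085, [0, 0, 0.002], 0],
  [0.085, [0, 0, 0.001], 0],
  [0.085, [0, 0, 0], 0],
  [0.085, [0, 0, 0], 0],
])

```text
t: 5.58
position: [0.4508, -0.035, -0.0097]
eef_rot: [0.998, 0.064, 0.0, 0.0]
wrist_force: [-0.6, 0.8, 0.1]
gripper_width: 0.0849
gripper_force: 0.0
```

```bash
python3 -c "
from h import *
s=snap('scene','s3'); nav()
st=bot.state(); p=np.array(st['position']); M=R.from_quat(st['eef_rot'])
for y in(.0425,-.0425):
  for x in(.011,-.011):
    o=proj(s,[p+M.apply([x,y,-k]) for k in(.02,.03,.04)]); print(y,x,((o-[255,180])*7.5).round().tolist())
cv2.imwrite('pics/s3c.png',cv2.resize(cv2.imread('pics/s3.png')[180:260,255:335],None,fx=7.5,fy=7.5,interpolation=cv2.INTER_CUBIC))"
```

```text
at [ 0.4508 -0.035  -0.0097] hdg 7.32 tilt -1.0 F [ 0.1 -0.2 -0.1] w 0.0850 f 0.0 t 5.6
0.0425 0.011 [[226.0, 457.0], [224.0, 439.0], [222.0, 421.0]]
0.0425 -0.011 [[197.0, 412.0], [195.0, 394.0], [193.0, 376.0]]
-0.0425 0.011 [[445.0, 363.0], [445.0, 344.0], [445.0, 326.0]]
-0.0425 -0.011 [[415.0, 320.0], [415.0, 301.0], [415.0, 283.0]]
```

View pics/s3c.png

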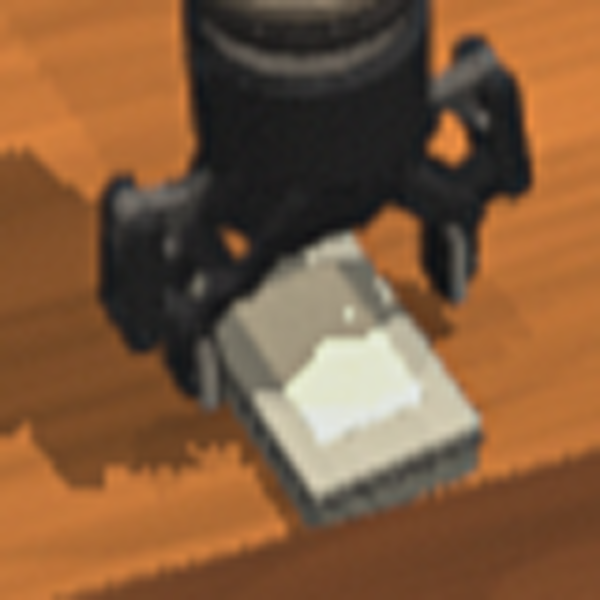

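The left fingertip bottom is at (207,410) and the right at (460,300), so the open tips are still about 35–40 mm up. I'll keep descending with the guard.

>>> drive_tool([
  [0.085, [0, 0, 0.003], 0],
  [0.085, [0, 0, 0.003], 0],
  [0.085, [0, 0, 0.003], 0],
  [0.085, [0, 0, 0.002], 0],
  [0.085, [0, 0, 0.001], 0],
  [0.085, [0, 0, 0.001], 0],
  [0.085, [0, 0, 0], 0],
  [0.085, [0, 0, 0], 0],
])

```text
t: 6.3
position: [0.4507, -0.0349, -0.0228]
eef_rot: [0.998, 0.064, -0.0, 0.0]
wrist_force: [0.2, -0.3, -0.1]
gripper_width: 0.0855
gripper_force: 0.0
```

>>> drive_tool([
  [0.085, [0, 0, 0.002], 0],
  [0.085, [0, 0, 0.002], 0],
  [0.085, [0, 0, 0.001], 0],
  [0.085, [0, 0, 0.001], 0],
  [0.085, [0, 0, 0.001], 0],
  [0.085, [0, 0, 0.001], 0],
  [0.085, [0, 0, 0], 0],
  [0.085, [0, 0, 0], 0],
])

```text
t: 6.97
position: [0.4507, -0.035, -0.0309]
eef_rot: [0.998, 0.064, -0.0, 0.0]
wrist_force: [-0.5, -1.0, -0.3]
gripper_width: 0.0848
gripper_force: 0.0
```

>>> drive_tool([
  [0.07, [0, 0, 0], 0],
  [0.06, [0, 0, 0], 0],
  [0.056, [0, 0, 0], 0],
  [0.056, [0, 0, 0], 0],
  [0.056, [0, 0, 0], 0],
  [0.056, [0, 0, 0], 0],
  [0.056, [0, 0, 0], 0],
  [0.056, [0, 0, 0], 0],
], squeeze=20)

```text
t: 7.63
position: [0.4509, -0.0349, -0.0307]
eef_rot: [0.998, 0.064, 0.0, 0.0]
wrist_force: [-0.4, 0.7, 3.1]
gripper_width: 0.064
gripper_force: 23.3
```

>>> drive_tool([
  [0.056, [0, 0, 0], 0.05],
  [0.056, [0, 0, 0], 0.06],
  [0.056, [0, 0, 0], 0.06],
  [0.056, [0.012, 0, 0], 0],
  [0.056, [0.015, 0, 0], 0],
  [0.056, [0.015, 0, 0], 0],
  [0.056, [0.01, 0, 0], 0],
  [0.056, [0, 0, 0], 0],
])

```text
t: 8.3
position: [0.5052, -0.0373, -0.0307]
eef_rot: [1.0, -0.021, 0.001, -0.0]
wrist_force: [2.8, -0.1, 1.4]
gripper_width: 0.0636
gripper_force: 23.4
```

>>> drive_tool([
  [0.068, [0, 0, 0], 0],
  [0.075, [0, 0, 0], 0],
  [0.085, [0, 0, 0], 0],
  [0.085, [0, 0, 0], 0],
  [0.085, [0, 0, -0.005], 0],
  [0.085, [0, 0, -0.025], 0],
  [0.085, [0, 0, -0.03], 0],
  [0.085, [0, 0, 0], 0],
])

```text
t: 8.97
position: [0.5068, -0.0371, 0.0341]
eef_rot: [1.0, -0.021, 0.005, 0.0]
wrist_force: [1.6, 0.2, 0.3]
gripper_width: 0.085
gripper_force: 0.0
```

```bash
python3 -c "
from h import *
snap('scene','s4')
c=np.array([.61046,-.05322]);e1=np.array([.99912,-.04206]);e2=np.array([.04206,.99912])
g=c-.18*e1+.0113*e2
nav((*g,.04,-2.4),(*g,-.03,-2.4))
cv2.imwrite('pics/s4c.png',cv2.resize(cv2.imread('pics/s4.png')[180:260,255:335],None,fx=7.5,fy=7.5,interpolation=cv2.INTER_CUBIC))"
```

```text
at [ 0.5055 -0.0372  0.0322] hdg -2.42 tilt -0.99998 F [-0.7 -0.3  0.5] w 0.0848 f 0.0 t 9.0
to (np.float64(0.43109367800000004), np.float64(-0.034359144), 0.04, -2.4) shift mm [-74.4   0.3  -8.3] dist 75 turn -0.000
to (np.float64(0.43109367800000004), np.float64(-0.034359144), -0.03, -2.4) shift mm [-0.5 -0.  70. ] dist 70 turn 0.000
```

View pics/s4c.png

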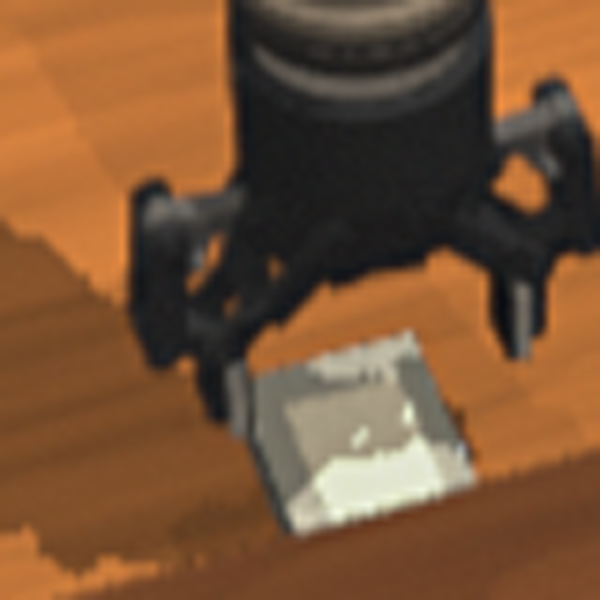

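>>> drive_tool([
  [0.05, [-0.02, 0, -0.008], 0],
  [0.03, [-0.03, 0, 0], 0],
  [0.03, [-0.03, 0, 0], 0],
  [0.03, [0, 0, 0], 0],
  [0.03, [0, 0, 0.015], 0],
  [0.03, [0, 0, 0.02], 0],
  [0.03, [0, 0, 0.015], 0],
  [0.03, [0, 0, 0.005], 0],
])

```text
t: 9.68
position: [0.4203, -0.0337, -0.0199]
eef_rot: [1.0, -0.021, -0.002, -0.0]
wrist_force: [0.3, 0.2, -1.2]
gripper_width: 0.0297
gripper_force: 0.0
```

>>> drive_tool([
  [0.03, [0, 0, 0.001], 0],
  [0.03, [0, 0, 0.001], 0],
  [0.03, [0, 0, 0.001], 0],
  [0.03, [0, 0, 0.0], 0],
  [0.03, [0, 0, 0.0], 0],
  [0.03, [0, 0, 0], 0],
  [0.03, [0, 0, 0], 0],
  [0.03, [0, 0, 0], 0],
])

```text
t: 10.35
position: [0.4229, -0.0338, -0.0206]
eef_rot: [1.0, -0.021, 0.0, 0.0]
wrist_force: [0.4, 0.5, 0.4]
gripper_width: 0.0299
gripper_force: 0.0
```

```bash
python3 -c "
from h import *
c=np.array([.61046,-.05322]);e1=np.array([.99912,-.04206]);e2=np.array([.04206,.99912])
g=c-.097*e1+.0113*e2
nav((*g,-.018,-2.4))
snap('scene','s5')
cv2.imwrite('pics/s5c.png',cv2.resize(cv2.imread('pics/s5.png')[180:260,255:335],None,fx=7.5,fy=7.5,interpolation=cv2.INTER_CUBIC))"
```

```text
at [ 0.4229 -0.0338 -0.0206] hdg -2.42 tilt -1.0 F [0.4 0.5 0.4] w 0.0299 f 0.0 t 10.3
to (np.float64(0.514020638), np.float64(-0.037850124000000006), -0.018, -2.4) shift mm [91.2  0.2 -2.5] dist 91 turn -0.000
```

View pics/s5c.png

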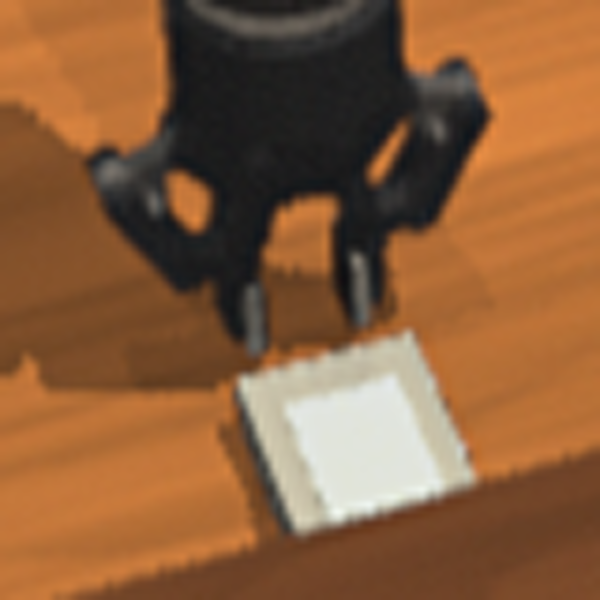

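The crop shows the tin square to the shelf, its near lid edge running (237,378)–(410,332), with the fingertips behind it at (257,355) and (363,325).

```bash
python3 -c "
from h import *
s=dict(np.load('pics/s5.npz'))
st=bot.state(); p=np.array(st['position']); M=R.from_quat(st['eef_rot'])
for z in(.0,.01,.02,.03):
  o=proj(s,[np.r_[(p+M.apply([.011,y,0]))[:2],z] for y in(.018,-.018)]); print(z,((o-[255,180])*7.5).round().tolist())
C=lambda u,v:((u+.5)/7.5-.5+255,(v+.5)/7.5-.5+180)
c=np.array([.61046,-.05322]);e1=np.array([.99912,-.04206]);e2=np.array([.04206,.99912])
for q in[(237,378),(410,332)]:
  r=ray(s,C(*q),.03)[:2]-c; print('near corner shelf frame',r@e1,r@e2)
"
```

```text
0.0 [[259.0, 383.0], [357.0, 356.0]]
0.01 [[258.0, 365.0], [356.0, 339.0]]
0.02 [[256.0, 347.0], [355.0, 320.0]]
0.03 [[255.0, 329.0], [355.0, 302.0]]
near corner shelf frame -0.16032944027278168 -0.019120498574909574
near corner shelf frame -0.16007337911550548 0.04255202186294972
```

>>> drive_tool([
  [0.03, [0.008, 0, 0.002], 0],
  [0.03, [0.006, 0, 0], 0],
  [0.03, [0.005, 0, 0], 0],
  [0.03, [0.006, 0, 0], 0],
  [0.03, [0.007, 0, 0], 0],
  [0.03, [0.008, 0, 0], 0],
  [0.03, [0.008, 0, 0], 0],
  [0.03, [0.008, 0, 0], 0],
])

```text
t: 11.07
position: [0.4797, -0.0362, -0.0229]
eef_rot: [1.0, -0.021, 0.0, 0.0]
wrist_force: [-0.7, -0.1, -0.4]
gripper_width: 0.03
gripper_force: 0.4
```

>>> drive_tool([
  [0.03, [0.008, 0, 0], 0],
  [0.03, [0.007, 0, 0], 0],
  [0.03, [0.006, 0, 0], 0],
  [0.03, [0.005, 0, 0], 0],
  [0.03, [0.004, 0, 0], 0],
  [0.03, [0.003, 0, 0], 0],
  [0.03, [0.002, 0, 0], 0],
  [0.03, [0, 0, 0], 0],
])

```text
t: 11.73
position: [0.5142, -0.0376, -0.0228]
eef_rot: [1.0, -0.021, 0.0, 0.0]
wrist_force: [-0.2, 0.2, 1.0]
gripper_width: 0.0301
gripper_force: 0.0
```

```bash
python3 -c "
from h import *
c=np.array([.61046,-.05322]);e1=np.array([.99912,-.04206]);e2=np.array([.04206,.99912])
nav((*(c-.087*e1+.0115*e2),-.022,-2.4))
s=snap('scene','s6'); 
C=lambda P:((proj(s,P)-[265,195])*9).round().tolist()
for x in(-.09,-.085,-.08,-.075): print(x,C([[*(c+x*e1+y*e2),.03] for y in(-.0205,.0435)]))
cv2.imwrite('pics/s6c.png',cv2.resize(cv2.imread('pics/s6.png')[195:260,265:335],None,fx=9,fy=9,interpolation=cv2.INTER_CUBIC))"
```

```text
at [ 0.5142 -0.0376 -0.0228] hdg -2.41 tilt -1.0 F [-0.2  0.2  1. ] w 0.0301 f 0.0 t 11.7
to (np.float64(0.5240202500000001), np.float64(-0.038070900000000005), -0.022, -2.4) shift mm [ 9.8  0.  -0.7] dist 10 turn -0.000
-0.09 [[261.0, 508.0], [483.0, 445.0]]
-0.085 [[266.0, 522.0], [489.0, 459.0]]
-0.08 [[272.0, 536.0], [495.0, 473.0]]
-0.075 [[277.0, 550.0], [501.0, 487.0]]
```

View pics/s6c.png

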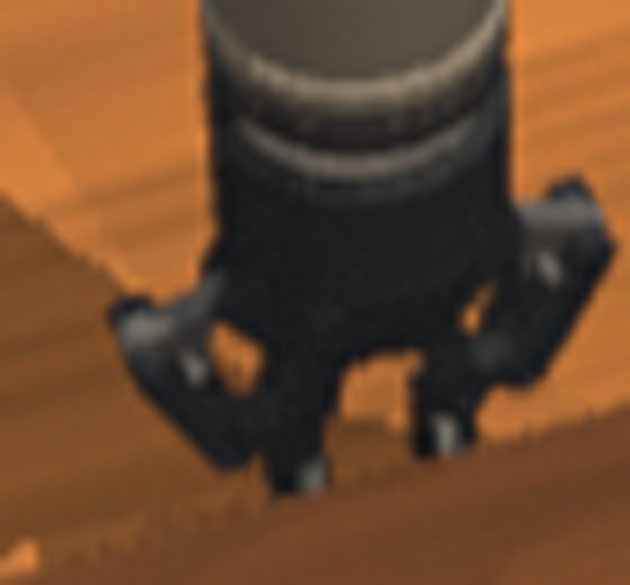

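>>> drive_tool([
  [0.03, [0.003, 0, 0], 0],
  [0.03, [0.003, 0, 0], 0],
  [0.03, [0.002, 0, 0], 0],
  [0.03, [0, 0, 0], 0],
  [0.03, [0, 0, 0], 0],
  [0.03, [-0.01, 0, 0], 0],
  [0.03, [-0.02, 0, 0], 0],
  [0.03, [-0.02, 0, 0], 0],
])

```text
t: 12.45
position: [0.4709, -0.0357, -0.0228]
eef_rot: [1.0, -0.021, 0.0, -0.0]
wrist_force: [-0.9, 0.4, -0.4]
gripper_width: 0.0299
gripper_force: 0.0
```

>>> drive_tool([
  [0.03, [-0.01, 0, -0.02], 0],
  [0.03, [0, 0, -0.04], 0],
  [0.03, [0, 0, -0.04], 0],
  [0.03, [0, -0.02, -0.035], 0],
  [0.03, [0, -0.03, -0.025], 0],
  [0.03, [0, -0.035, -0.015], 0],
  [0.03, [0, -0.035, 0], 0],
  [0.03, [0, -0.035, 0], 0],
])

```text
t: 13.12
position: [0.4684, 0.1207, 0.1537]
eef_rot: [1.0, -0.022, 0.002, 0.0]
wrist_force: [1.1, -0.7, -0.5]
gripper_width: 0.0302
gripper_force: 0.0
```

```bash
python3 -c "
from h import *
s=snap('top','t2'); nav()
c=np.array([.61046,-.05322]);e1=np.array([.99912,-.04206]);e2=np.array([.04206,.99912])
C=lambda P:((proj(s,P)-[310,215])*9).round().tolist()
for x in(-.09,-.085,-.08,-.075): print(x,C([[*(c+x*e1+y*e2),.03] for y in(-.0205,.0435)]))
cv2.imwrite('pics/t2c.png',cv2.resize(cv2.imread('pics/t2.png')[215:260,310:390],None,fx=9,fy=9,interpolation=cv2.INTER_CUBIC))"
```

```text
at [0.4677 0.13   0.1537] hdg -1.89 tilt -0.99997 F [0.6 6.6 1.3] w 0.0301 f 0.0 t 13.2
-0.09 [[487.0, 250.0], [190.0, 236.0]]
-0.085 [[488.0, 227.0], [192.0, 213.0]]
-0.08 [[489.0, 204.0], [193.0, 190.0]]
-0.075 [[489.0, 181.0], [194.0, 167.0]]
```

View pics/t2c.png

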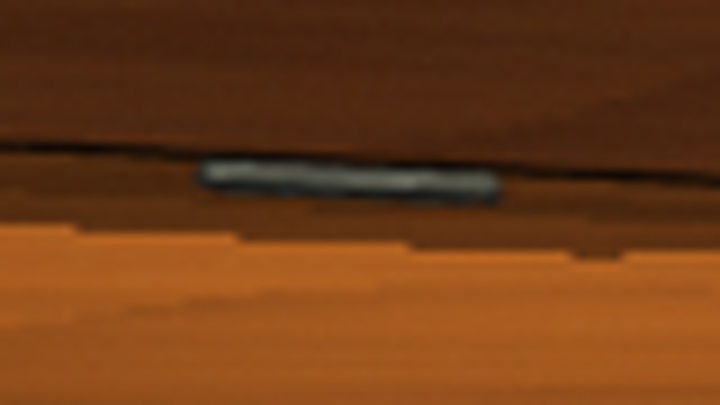

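The top view shows only a thin strip of the tin, (205,162)–(500,200), along the shelf front. The tin is square and its near end is within about 1.5 mm of flush, so I'll move on to the large bottle.

```bash
python3 -c "
from h import *
nav((.4118,.2218,.154,-2.4),(.4118,.2218,.063,-2.4))"
```

```text
at [0.4677 0.13   0.1537] hdg -1.89 tilt -0.99997 F [0.6 6.6 1.3] w 0.0301 f 0.0 t 13.2
to (0.4118, 0.2218, 0.154, -2.4) shift mm [-58.9 -89.9   0. ] dist 107 turn 0.009
to (0.4118, 0.2218, 0.063, -2.4) shift mm [-0.3  0.6 91. ] dist 91 turn 0.000
```

>>> drive_tool([
  [0.075, [-0.015, -0.022, 0], 0],
  [0.075, [-0.016, -0.024, 0], 0],
  [0.075, [-0.015, -0.022, 0], 0],
  [0.075, [-0.013, -0.022, 0], 0],
  [0.075, [0, 0, 0], 0],
  [0.075, [0, 0, 0], 0],
  [0.075, [0, 0, 0], 0],
  [0.075, [0, 0, 0], 0],
])

```text
t: 13.83
position: [0.4133, 0.2104, 0.1519]
eef_rot: [1.0, -0.022, -0.0, 0.0]
wrist_force: [0.6, 0.3, 0.1]
gripper_width: 0.075
gripper_force: 0.0
```

```bash
python3 -c "
from h import *
nav((.4118,.2218,.063,-2.4))"
```

```text
at [0.4133 0.2104 0.1519] hdg -2.53 tilt -1.0 F [0.6 0.3 0.1] w 0.0750 f 0.0 t 13.8
to (0.4118, 0.2218, 0.063, -2.4) shift mm [ -2.  -11.4  88.9] dist 90 turn -0.002
```

>>> drive_tool([
  [0.075, [-0.002, -0.0115, 0], 0],
  [0.075, [0, 0, 0], 0],
  [0.075, [0, 0, 0.02], 0],
  [0.075, [0, 0, 0.025], 0],
  [0.075, [0, 0, 0.02], 0],
  [0.075, [0, 0, 0.015], 0],
  [0.075, [0, 0, 0.009], 0],
  [0.075, [0, 0, 0], 0],
])

```text
t: 14.5
position: [0.4104, 0.2217, 0.0614]
eef_rot: [1.0, -0.022, -0.002, 0.001]
wrist_force: [-0.4, -0.4, -0.2]
gripper_width: 0.0751
gripper_force: 0.0
```

>>> drive_tool([
  [0.075, [0, 0, 0], 0],
  [0.055, [0, 0, 0], 0],
  [0.045, [0, 0, 0], 0],
  [0.035, [0, 0, 0], 0],
  [0.03, [0, 0, 0], 0],
  [0.03, [0, 0, 0], 0],
  [0.03, [0, 0, 0], 0],
  [0.03, [0, 0, 0], 0],
], squeeze=50)

```text
t: 15.17
position: [0.4125, 0.2236, 0.0643]
eef_rot: [1.0, -0.021, 0.001, -0.0]
wrist_force: [-0.4, -1.8, 6.2]
gripper_width: 0.0375
gripper_force: 49.8
```

```bash
python3 -c "
from h import *
nav()
snap('scene','s7')
cv2.imwrite('pics/s7c.png',cv2.resize(cv2.imread('pics/s7.png')[115:215,340:440],None,fx=6,fy=6,interpolation=cv2.INTER_CUBIC))"
```

```text
at [0.4125 0.2236 0.0643] hdg -2.43 tilt -1.0 F [-0.4 -1.8  6.2] w 0.0375 f 49.8 t 15.2
```

View pics/s7c.png

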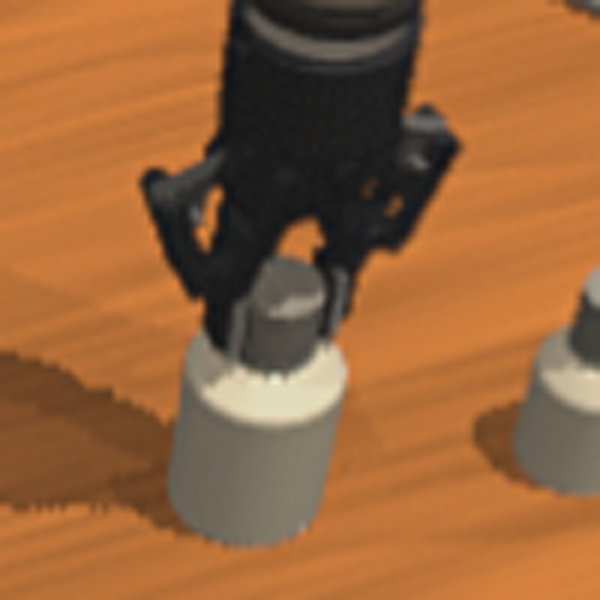

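The crop shows the pads around the grey cap (287,310) with the bottle upright. Next I lift it.

>>> drive_tool([
  [0.03, [0, 0, 0], 0],
  [0.03, [0, 0, -0.003], 0],
  [0.03, [0, 0, -0.008], 0],
  [0.03, [0, 0, -0.015], 0],
  [0.03, [0, 0, -0.02], 0],
  [0.03, [0, 0, -0.025], 0],
  [0.03, [0, 0, -0.02], 0],
  [0.03, [0, 0, -0.01], 0],
])

```text
t: 15.88
position: [0.4124, 0.2243, 0.1667]
eef_rot: [1.0, -0.021, 0.002, -0.001]
wrist_force: [0.6, 0.2, -3.7]
gripper_width: 0.0379
gripper_force: 50.8
```

```bash
python3 -c "
from h import *
snap('scene','s8')
nav((.56,.09,.165,-2.4),(.6253+.0007,-.1834+.0,.165,-2.4),(.6253,-.1834,.126,-2.4))
cv2.imwrite('pics/s8c.png',cv2.resize(cv2.imread('pics/s8.png')[95:215,340:440],None,fx=5,fy=5,interpolation=cv2.INTER_CUBIC))"
```

```text
at [0.4132 0.2246 0.1675] hdg -2.41 tilt -0.99998 F [ 0.6 -0.1 -2.2] w 0.0373 f 50.8 t 15.9
to (0.56, 0.09, 0.165, -2.4) shift mm [152.3 128.3   3. ] dist 199 turn -0.000
to (0.626, -0.1834, 0.165, -2.4) shift mm [ 7.740e+01  2.704e+02 -2.000e-01] dist 281 turn 0.000
to (0.6253, -0.1834, 0.126, -2.4) shift mm [-0.9  0.1 39. ] dist 39 turn -0.000
```

View pics/s8c.png

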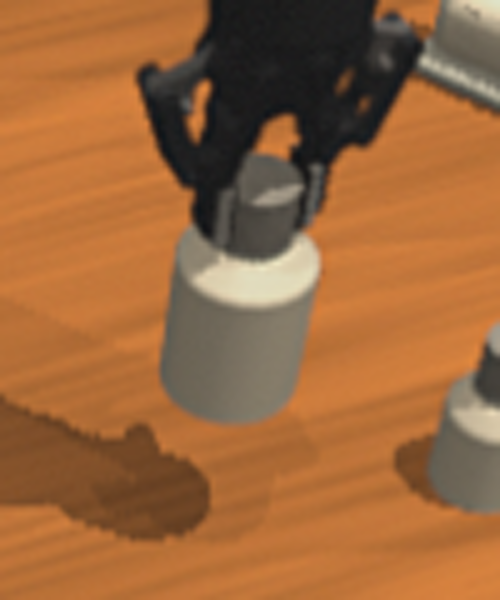

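It's lifted upright and firm, about 0.35 kg. Now I carry it to the large tray.

>>> drive_tool([
  [0.03, [0.006, 0.01, 0], 0],
  [0.03, [0.011, 0.019, 0], 0],
  [0.03, [0.0165, 0.0287, 0], 0],
  [0.03, [0.0165, 0.0287, 0], 0],
  [0.03, [0.0165, 0.0287, 0], 0],
  [0.03, [0.0165, 0.0287, 0], 0],
  [0.03, [0.0165, 0.0287, 0], 0],
  [0.03, [0.0165, 0.0287, 0], 0],
])

```text
t: 16.6
position: [0.5183, 0.0159, 0.1627]
eef_rot: [1.0, -0.021, -0.001, 0.0]
wrist_force: [-0.2, 0.4, -3.4]
gripper_width: 0.0378
gripper_force: 50.7
```

>>> drive_tool([
  [0.03, [0.0165, 0.0287, 0], 0],
  [0.03, [0.0165, 0.0287, 0], 0],
  [0.03, [0.0165, 0.0287, 0], 0],
  [0.03, [0.0165, 0.0287, 0], 0],
  [0.03, [0.0165, 0.0287, 0], 0],
  [0.03, [0.0165, 0.0287, 0], 0],
  [0.03, [0.009, 0.0155, 0], 0],
  [0.03, [0.005, 0.009, 0], 0],
])

```text
t: 17.27
position: [0.623, -0.1876, 0.1619]
eef_rot: [1.0, -0.023, -0.001, 0.0]
wrist_force: [0.3, 0.5, -2.7]
gripper_width: 0.0377
gripper_force: 50.7
```

>>> drive_tool([
  [0.03, [0, 0, 0], 0],
  [0.03, [0, 0, 0], 0],
  [0.03, [0, 0, 0], 0],
  [0.03, [0, 0, 0], 0],
  [0.03, [0, 0, 0], 0],
  [0.03, [0, 0, 0], 0],
  [0.03, [0, 0, 0], 0],
  [0.03, [0, 0, 0], 0],
])

```text
t: 17.93
position: [0.6236, -0.1835, 0.1644]
eef_rot: [1.0, -0.021, 0.0, 0.0]
wrist_force: [-0.2, 0.1, -3.6]
gripper_width: 0.038
gripper_force: 50.8
```

```bash
python3 -c "
from h import *
nav((.6255,-.1834,.126,-2.4))"
```

```text
at [ 0.6236 -0.1835  0.1644] hdg -2.39 tilt -1.0 F [-0.2  0.1 -3.6] w 0.0380 f 50.8 t 17.9
to (0.6255, -0.1834, 0.126, -2.4) shift mm [ 1.9 -0.2 38.4] dist 38 turn 0.000
```

>>> drive_tool([
  [0.03, [0.002, 0, 0.005], 0],
  [0.03, [0, 0, 0.01], 0],
  [0.03, [0, 0, 0.01], 0],
  [0.03, [0, 0, 0.006], 0],
  [0.03, [0, 0, 0.004], 0],
  [0.03, [0, 0, 0.002], 0],
  [0.03, [0, 0, 0.001], 0],
  [0.03, [0, 0, 0], 0],
])

```text
t: 18.6
position: [0.6257, -0.1838, 0.1261]
eef_rot: [1.0, -0.021, 0.0, 0.0]
wrist_force: [0.8, -0.7, -2.3]
gripper_width: 0.0378
gripper_force: 50.8
```

>>> drive_tool([
  [0.03, [0, 0, 0], 0],
  [0.03, [0, 0, 0.0005], 0],
  [0.03, [0, 0, 0.0005], 0],
  [0.03, [0, 0, 0.0005], 0],
  [0.03, [0, 0, 0.0005], 0],
  [0.03, [0, 0, 0], 0],
  [0.03, [0, 0, 0], 0],
  [0.03, [0, 0, 0], 0],
])

```text
t: 19.27
position: [0.6257, -0.1839, 0.1244]
eef_rot: [1.0, -0.021, 0.0, 0.0]
wrist_force: [-0.5, -0.7, -1.8]
gripper_width: 0.0378
gripper_force: 51.1
```

>>> drive_tool([
  [0.03, [0, 0, 0.0005], 0],
  [0.03, [0, 0, 0.0005], 0],
  [0.03, [0, 0, 0.0005], 0],
  [0.03, [0, 0, 0], 0],
  [0.03, [0, 0, 0], 0],
  [0.03, [0, 0, 0], 0],
  [0.03, [0, 0, 0], 0],
  [0.03, [0, 0, 0], 0],
])

```text
t: 19.93
position: [0.6261, -0.184, 0.1244]
eef_rot: [1.0, -0.021, 0.001, 0.0]
wrist_force: [-2.1, -0.5, 5.4]
gripper_width: 0.0378
gripper_force: 51.8
```

>>> drive_tool([
  [0.045, [0, 0, 0], 0],
  [0.055, [0, 0, 0], 0],
  [0.065, [0, 0, 0], 0],
  [0.065, [0, 0, 0], 0],
  [0.065, [0, 0, 0], 0],
  [0.065, [0, 0, -0.01], 0],
  [0.065, [0, 0, -0.02], 0],
  [0.065, [0, 0, -0.03], 0],
])

```text
t: 20.6
position: [0.6236, -0.1834, 0.1811]
eef_rot: [1.0, -0.021, -0.003, -0.001]
wrist_force: [0.2, -0.2, 0.2]
gripper_width: 0.0646
gripper_force: 0.0
```

>>> drive_tool([
  [0.065, [0, 0, -0.02], 0],
  [0.065, [0, -0.02, 0], 0],
  [0.065, [0, -0.03, 0], 0],
  [0.065, [0, -0.04, 0], 0],
  [0.065, [0, -0.04, 0], 0],
  [0.065, [0, -0.04, 0], 0],
  [0.065, [0, -0.04, 0], 0],
  [0.065, [0, -0.04, 0], 0],
])

```text
t: 21.27
position: [0.6362, 0.0678, 0.2038]
eef_rot: [1.0, -0.021, 0.001, 0.0]
wrist_force: [0.3, -0.2, -0.1]
gripper_width: 0.0649
gripper_force: 0.0
```

```bash
python3 -c "
from h import *
snap('scene','s9')
nav((.4455,.3776,.165,-2.4),(.4455,.3776,.0385,-2.4))
a=cv2.resize(cv2.imread('pics/s9.png')[190:340,210:410],None,fx=3.5,fy=3.5,interpolation=cv2.INTER_CUBIC)
cv2.imwrite('pics/s9c.png',a)"
```

```text
at [0.6352 0.0813 0.2041] hdg -1.66 tilt -0.99995 F [-0.3  8.5  0.2] w 0.0653 f 0.0 t 21.3
to (0.4455, 0.3776, 0.165, -2.4) shift mm [-198.3 -290.3   41.7] dist 354 turn 0.013
to (0.4455, 0.3776, 0.0385, -2.4) shift mm [ -0.2   1.2 126.5] dist 127 turn 0.000
```

View pics/s9c.png

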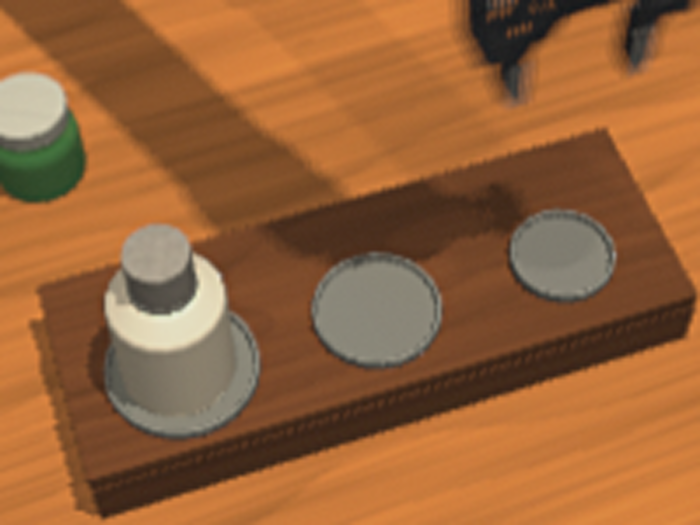

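I've now viewed 15 pictures, one over the limit of 14, so I won't view any more and will check numerically from here. The last one shows the large bottle upright in the large tray, cap top at (157,248) in the crop.

```bash
python3 -c "
from h import *
s=dict(np.load('pics/s9.npz'))
r=ray(s,(254.5,260.5),.19); print('cap top if z=.19',r[:2],'tray .6253 -.1834')
s0=dict(np.load('pics/scene0.npz'))
"
```

```text
cap top if z=.19 [ 0.62191768 -0.18273106] tray .6253 -.1834
```

>>> drive_tool([
  [0.065, [-0.02, -0.028, 0.005], 0],
  [0.065, [-0.022, -0.033, 0.005], 0],
  [0.065, [-0.022, -0.033, 0.005], 0],
  [0.065, [-0.022, -0.033, 0.005], 0],
  [0.065, [-0.022, -0.033, 0.005], 0],
  [0.065, [-0.022, -0.033, 0.005], 0],
  [0.065, [-0.022, -0.033, 0.005], 0],
  [0.065, [-0.022, -0.033, 0.005], 0],
])

```text
t: 21.98
position: [0.4724, 0.3334, 0.1634]
eef_rot: [1.0, -0.021, 0.001, -0.0]
wrist_force: [0.9, 0.3, 0.2]
gripper_width: 0.0651
gripper_force: 0.0
```

>>> drive_tool([
  [0.065, [-0.02, -0.028, 0], 0],
  [0.065, [-0.004, -0.003, 0], 0],
  [0.065, [0, 0, 0], 0],
  [0.065, [0, 0, 0], 0],
  [0.065, [0, 0, 0], 0],
  [0.065, [0, 0, 0], 0],
  [0.065, [0, 0, 0], 0],
  [0.065, [0, 0, 0], 0],
])

```text
t: 22.65
position: [0.4514, 0.3629, 0.1627]
eef_rot: [1.0, -0.022, 0.0, 0.0]
wrist_force: [-0.9, -0.3, -0.2]
gripper_width: 0.065
gripper_force: 0.0
```

```bash
python3 -c "
from h import *
nav((.4455,.3776,.039,-2.4))"
```

```text
at [0.4514 0.3629 0.1627] hdg -2.54 tilt -1.0 F [-0.9 -0.3 -0.2] w 0.0650 f 0.0 t 22.6
to (0.4455, 0.3776, 0.039, -2.4) shift mm [ -6.6 -14.5 123.7] dist 125 turn -0.003
```

>>> drive_tool([
  [0.07, [-0.0065, -0.0145, 0], 0],
  [0.07, [0, 0, 0.015], 0],
  [0.07, [0, 0, 0.025], 0],
  [0.07, [0, 0, 0.03], 0],
  [0.07, [0, 0, 0.025], 0],
  [0.07, [0, 0, 0.016], 0],
  [0.07, [0, 0, 0.008], 0],
  [0.07, [0, 0, 0.0045], 0],
])

```text
t: 23.32
position: [0.4444, 0.3779, 0.0379]
eef_rot: [1.0, -0.021, -0.001, 0.001]
wrist_force: [0.8, 1.1, 0.2]
gripper_width: 0.0702
gripper_force: 0.0
```

>>> drive_tool([
  [0.07, [0, 0, 0], 0],
  [0.055, [0, 0, 0], 0],
  [0.045, [0, 0, 0], 0],
  [0.035, [0, 0, 0], 0],
  [0.025, [0, 0, 0], 0],
  [0.025, [0, 0, 0], 0],
  [0.025, [0, 0, 0], 0],
  [0.025, [0, 0, 0], 0],
], squeeze=50)

```text
t: 23.98
position: [0.4455, 0.3794, 0.0405]
eef_rot: [1.0, -0.021, 0.001, -0.001]
wrist_force: [-0.3, -0.5, 5.7]
gripper_width: 0.0315
gripper_force: 50.1
```

>>> drive_tool([
  [0.025, [0, 0, 0], 0],
  [0.025, [0, 0, -0.003], 0],
  [0.025, [0, 0, -0.01], 0],
  [0.025, [0, 0, -0.02], 0],
  [0.025, [0, 0, -0.025], 0],
  [0.025, [0, 0, -0.025], 0],
  [0.025, [0, 0, -0.02], 0],
  [0.025, [0, 0, -0.01], 0],
])

```text
t: 24.65
position: [0.4452, 0.3797, 0.1549]
eef_rot: [1.0, -0.021, 0.001, -0.001]
wrist_force: [-0.1, 0.7, -3.8]
gripper_width: 0.0314
gripper_force: 50.2
```

```bash
python3 -c "
from h import *
nav((.6305,-.0545,.15,-2.4))"
```

```text
at [0.4452 0.3797 0.1549] hdg -2.40 tilt -0.99999 F [-0.1  0.7 -3.8] w 0.0314 f 50.2 t 24.6
to (0.6305, -0.0545, 0.15, -2.4) shift mm [203.3 426.1   4.5] dist 472 turn -0.000
```

>>> drive_tool([
  [0.025, [0.005, 0.01, 0], 0],
  [0.025, [0.009, 0.019, 0], 0],
  [0.025, [0.0144, 0.0302, 0], 0],
  [0.025, [0.0144, 0.0302, 0], 0],
  [0.025, [0.0144, 0.0302, 0], 0],
  [0.025, [0.0144, 0.0302, 0], 0],
  [0.025, [0.0144, 0.0302, 0], 0],
  [0.025, [0.0144, 0.0302, 0], 0],
])

```text
t: 25.32
position: [0.5351, 0.1611, 0.1501]
eef_rot: [1.0, -0.021, -0.002, 0.001]
wrist_force: [-0.3, 0.2, -4.0]
gripper_width: 0.0312
gripper_force: 50.2
```

>>> drive_tool([
  [0.025, [0.0144, 0.0302, 0], 0],
  [0.025, [0.0144, 0.0302, 0], 0],
  [0.025, [0.0144, 0.0302, 0], 0],
  [0.025, [0.0144, 0.0302, 0], 0],
  [0.025, [0.0144, 0.0302, 0], 0],
  [0.025, [0.0144, 0.0302, 0], 0],
  [0.025, [0.009, 0.019, 0], 0],
  [0.025, [0.007, 0.015, 0], 0],
])

```text
t: 25.98
position: [0.628, -0.0597, 0.1497]
eef_rot: [1.0, -0.023, -0.002, 0.001]
wrist_force: [-0.3, -0.0, -3.7]
gripper_width: 0.0314
gripper_force: 50.3
```

>>> drive_tool([
  [0.025, [0, 0, 0], 0],
  [0.025, [0, 0, 0], 0],
  [0.025, [0, 0, 0], 0],
  [0.025, [0, 0, 0], 0],
  [0.025, [0, 0, 0], 0],
  [0.025, [0, 0, 0], 0],
  [0.025, [0, 0, 0], 0],
  [0.025, [0, 0, 0], 0],
])

```text
t: 26.65
position: [0.6293, -0.0544, 0.1524]
eef_rot: [1.0, -0.021, 0.0, 0.0]
wrist_force: [-0.1, -1.1, -3.8]
gripper_width: 0.0319
gripper_force: 50.3
```

```bash
python3 -c "
from h import *
nav((.6305,-.0545,.101,-2.4))"
```

```text
at [ 0.6293 -0.0544  0.1524] hdg -2.37 tilt -1.0 F [-0.1 -1.1 -3.8] w 0.0319 f 50.3 t 26.6
to (0.6305, -0.0545, 0.101, -2.4) shift mm [ 1.2  0.1 51.4] dist 51 turn 0.000
```

>>> drive_tool([
  [0.025, [0.001, 0, 0.006], 0],
  [0.025, [0, 0, 0.012], 0],
  [0.025, [0, 0, 0.012], 0],
  [0.025, [0, 0, 0.01], 0],
  [0.025, [0, 0, 0.006], 0],
  [0.025, [0, 0, 0.003], 0],
  [0.025, [0, 0, 0.001], 0],
  [0.025, [0, 0, 0], 0],
])

```text
t: 27.32
position: [0.6304, -0.0548, 0.102]
eef_rot: [1.0, -0.021, -0.0, 0.0]
wrist_force: [0.7, -0.8, -3.0]
gripper_width: 0.0317
gripper_force: 50.5
```

>>> drive_tool([
  [0.025, [0, 0, 0], 0],
  [0.025, [0, 0, 0.0005], 0],
  [0.025, [0, 0, 0.0005], 0],
  [0.025, [0, 0, 0.0005], 0],
  [0.025, [0, 0, 0.0005], 0],
  [0.025, [0, 0, 0], 0],
  [0.025, [0, 0, 0], 0],
  [0.025, [0, 0, 0], 0],
])

```text
t: 27.98
position: [0.6306, -0.0549, 0.1006]
eef_rot: [1.0, -0.021, 0.0, 0.0]
wrist_force: [0.0, -0.2, -0.0]
gripper_width: 0.0314
gripper_force: 50.8
```

>>> drive_tool([
  [0.025, [0, 0, 0.0005], 0],
  [0.025, [0, 0, 0], 0],
  [0.025, [0, 0, 0], 0],
  [0.04, [0, 0, 0], 0],
  [0.05, [0, 0, 0], 0],
  [0.06, [0, 0, 0], 0],
  [0.06, [0, 0, 0], 0],
  [0.06, [0, 0, 0], 0],
])

```text
t: 28.65
position: [0.6304, -0.0548, 0.0995]
eef_rot: [1.0, -0.021, 0.0, 0.0]
wrist_force: [-0.3, -0.7, 0.2]
gripper_width: 0.0598
gripper_force: 0.0
```

>>> drive_tool([
  [0.06, [0, 0, -0.01], 0],
  [0.06, [0, 0, -0.025], 0],
  [0.06, [0, 0, -0.03], 0],
  [0.06, [0, -0.01, -0.01], 0],
  [0.06, [0, -0.03, 0], 0],
  [0.06, [0, -0.04, 0], 0],
  [0.06, [0, -0.04, 0], 0],
  [0.06, [0, -0.04, 0], 0],
])

```text
t: 29.32
position: [0.6371, 0.1069, 0.1755]
eef_rot: [1.0, -0.021, 0.001, -0.0]
wrist_force: [0.6, -0.6, -1.1]
gripper_width: 0.0598
gripper_force: 0.0
```

```bash
python3 -c "
from h import *
nav((.5928,.3741,.15,-2.4))"
```

```text
at [0.6371 0.1069 0.1755] hdg -2.46 tilt -1.0 F [ 0.6 -0.6 -1.1] w 0.0598 f 0.0 t 29.3
to (0.5928, 0.3741, 0.15, -2.4) shift mm [ -55.8 -265.    25.5] dist 272 turn -0.001
```

>>> drive_tool([
  [0.06, [-0.007, -0.035, 0.003], 0],
  [0.06, [-0.007, -0.035, 0.003], 0],
  [0.06, [-0.007, -0.035, 0.003], 0],
  [0.06, [-0.007, -0.035, 0.003], 0],
  [0.06, [-0.007, -0.035, 0.003], 0],
  [0.06, [-0.007, -0.035, 0.003], 0],
  [0.06, [-0.007, -0.03, 0.003], 0],
  [0.06, [-0.004, -0.015, 0.003], 0],
])

```text
t: 29.98
position: [0.5919, 0.3686, 0.151]
eef_rot: [1.0, -0.018, -0.001, -0.002]
wrist_force: [-0.8, 0.6, -0.5]
gripper_width: 0.0597
gripper_force: 0.0
```

>>> drive_tool([
  [0.06, [0, 0, 0], 0],
  [0.06, [0, 0, 0], 0],
  [0.06, [0, 0, 0], 0],
  [0.06, [0, 0, 0], 0],
  [0.06, [0, 0, 0], 0],
  [0.06, [0, 0, 0], 0],
  [0.06, [0, 0, 0], 0],
  [0.06, [0, 0, 0], 0],
])

```text
t: 30.65
position: [0.5952, 0.3615, 0.1508]
eef_rot: [1.0, -0.021, 0.0, 0.0]
wrist_force: [-0.0, -0.1, -0.2]
gripper_width: 0.0602
gripper_force: 0.0
```

```bash
python3 -c "
from h import *
nav((.5928,.3741,.0145,-2.4))"
```

```text
at [0.5952 0.3615 0.1508] hdg -2.46 tilt -1.0 F [-0.  -0.1 -0.2] w 0.0602 f 0.0 t 30.6
to (0.5928, 0.3741, 0.0145, -2.4) shift mm [ -2.9 -12.5 136.3] dist 137 turn -0.001
```

>>> drive_tool([
  [0.065, [-0.003, -0.0125, 0], 0],
  [0.065, [0, 0, 0.015], 0],
  [0.065, [0, 0, 0.03], 0],
  [0.065, [0, 0, 0.035], 0],
  [0.065, [0, 0, 0.028], 0],
  [0.065, [0, 0, 0.016], 0],
  [0.065, [0, 0, 0.008], 0],
  [0.065, [0, 0, 0.004], 0],
])

```text
t: 31.32
position: [0.5913, 0.3752, 0.0131]
eef_rot: [1.0, -0.021, -0.001, 0.0]
wrist_force: [-0.6, 0.6, -0.6]
gripper_width: 0.0649
gripper_force: 0.0
```

>>> drive_tool([
  [0.065, [0, 0, 0], 0],
  [0.05, [0, 0, 0], 0],
  [0.04, [0, 0, 0], 0],
  [0.03, [0, 0, 0], 0],
  [0.02, [0, 0, 0], 0],
  [0.02, [0, 0, 0], 0],
  [0.02, [0, 0, 0], 0],
  [0.02, [0, 0, 0], 0],
], squeeze=50)

```text
t: 31.98
position: [0.5933, 0.3755, 0.0163]
eef_rot: [1.0, -0.021, 0.001, -0.001]
wrist_force: [0.6, 0.5, 6.1]
gripper_width: 0.0257
gripper_force: 49.2
```

>>> drive_tool([
  [0.02, [0, 0, 0], 0],
  [0.02, [0, 0, -0.003], 0],
  [0.02, [0, 0, -0.01], 0],
  [0.02, [0, 0, -0.02], 0],
  [0.02, [0, 0, -0.025], 0],
  [0.02, [0, 0, -0.025], 0],
  [0.02, [0, 0, -0.02], 0],
  [0.02, [0, 0, -0.01], 0],
])

```text
t: 32.65
position: [0.5935, 0.3755, 0.1311]
eef_rot: [1.0, -0.021, 0.002, -0.001]
wrist_force: [0.7, 0.7, -0.4]
gripper_width: 0.0254
gripper_force: 49.2
```

```bash
python3 -c "
from h import *
nav((.6363,.0752,.127,-2.4))"
```

```text
at [0.5935 0.3755 0.1311] hdg -2.42 tilt -0.99999 F [ 0.7  0.7 -0.4] w 0.0254 f 49.2 t 32.6
to (0.6363, 0.0752, 0.127, -2.4) shift mm [ 55.5 298.2   3.6] dist 303 turn -0.000
```

>>> drive_tool([
  [0.02, [0.002, 0.01, 0], 0],
  [0.02, [0.0035, 0.019, 0], 0],
  [0.02, [0.0053, 0.0285, 0], 0],
  [0.02, [0.0053, 0.0285, 0], 0],
  [0.02, [0.0053, 0.0285, 0], 0],
  [0.02, [0.0053, 0.0285, 0], 0],
  [0.02, [0.0053, 0.0285, 0], 0],
  [0.02, [0.0053, 0.0285, 0], 0],
])

```text
t: 33.32
position: [0.6199, 0.17, 0.1256]
eef_rot: [1.0, -0.021, -0.002, 0.001]
wrist_force: [0.4, -0.1, -0.5]
gripper_width: 0.0255
gripper_force: 49.3
```

>>> drive_tool([
  [0.02, [0.0053, 0.0285, 0], 0],
  [0.02, [0.0053, 0.0285, 0], 0],
  [0.02, [0.004, 0.025, 0], 0],
  [0.02, [0.003, 0.016, 0], 0],
  [0.02, [0, 0, 0], 0],
  [0.02, [0, 0, 0], 0],
  [0.02, [0, 0, 0], 0],
  [0.02, [0, 0, 0], 0],
])

```text
t: 33.98
position: [0.6338, 0.0766, 0.1271]
eef_rot: [1.0, -0.02, -0.001, -0.0]
wrist_force: [-0.6, 0.1, -1.8]
gripper_width: 0.0254
gripper_force: 49.3
```

```bash
python3 -c "
from h import *
nav((.6363,.0752,.0763,-2.4))"
```

```text
at [0.6338 0.0766 0.1271] hdg -2.26 tilt -1.0 F [-0.6  0.1 -1.8] w 0.0254 f 49.3 t 34.0
to (0.6363, 0.0752, 0.0763, -2.4) shift mm [ 2.6  1.4 50.8] dist 51 turn 0.002
```

>>> drive_tool([
  [0.02, [0.0015, 0.001, 0.006], 0],
  [0.02, [0, 0, 0.012], 0],
  [0.02, [0, 0, 0.012], 0],
  [0.02, [0, 0, 0.01], 0],
  [0.02, [0, 0, 0.006], 0],
  [0.02, [0, 0, 0.003], 0],
  [0.02, [0, 0, 0.0], 0],
  [0.02, [0, 0, 0], 0],
])

```text
t: 34.65
position: [0.6363, 0.0736, 0.0786]
eef_rot: [1.0, -0.021, 0.0, 0.0]
wrist_force: [-0.0, -0.4, -1.2]
gripper_width: 0.0255
gripper_force: 49.4
```

>>> drive_tool([
  [0.02, [0, 0, 0], 0],
  [0.02, [0, 0, 0.0005], 0],
  [0.02, [0, 0, 0.0005], 0],
  [0.02, [0, 0, 0.0005], 0],
  [0.02, [0, 0, 0.0005], 0],
  [0.02, [0, 0, 0], 0],
  [0.02, [0, 0, 0], 0],
  [0.02, [0, 0, 0], 0],
])

```text
t: 35.32
position: [0.6362, 0.0735, 0.0767]
eef_rot: [1.0, -0.021, 0.0, 0.0]
wrist_force: [0.0, 0.5, -0.7]
gripper_width: 0.0255
gripper_force: 49.4
```

>>> drive_tool([
  [0.02, [0, 0, 0.0005], 0],
  [0.02, [0, 0, 0.0005], 0],
  [0.02, [0, 0, 0], 0],
  [0.02, [0, 0, 0], 0],
  [0.02, [0, 0, 0], 0],
  [0.02, [0, 0, 0], 0],
  [0.02, [0, 0, 0], 0],
  [0.02, [0, 0, 0], 0],
])

```text
t: 35.98
position: [0.6364, 0.0736, 0.0763]
eef_rot: [1.0, -0.021, 0.0, 0.0]
wrist_force: [-2.5, -0.9, 4.7]
gripper_width: 0.0255
gripper_force: 49.8
```

Contact, so I release and retreat up and to the left.

>>> drive_tool([
  [0.035, [0, 0, 0], 0],
  [0.045, [0, 0, 0], 0],
  [0.055, [0, 0, 0], 0],
  [0.055, [0, 0, 0], 0],
  [0.055, [0, 0, -0.01], 0],
  [0.055, [0, 0, -0.025], 0],
  [0.055, [0, 0, -0.03], 0],
  [0.055, [0, 0, -0.03], 0],
])

```text
t: 36.65
position: [0.6357, 0.0735, 0.1718]
eef_rot: [1.0, -0.021, -0.001, 0.0]
wrist_force: [0.4, -1.7, -0.0]
gripper_width: 0.0551
gripper_force: 0.0
```

>>> drive_tool([
  [0.055, [-0.005, -0.03, -0.01], 0],
  [0.055, [-0.015, -0.035, 0], 0],
  [0.055, [-0.015, -0.035, 0], 0],
  [0.055, [-0.015, -0.035, 0], 0],
  [0.055, [-0.015, -0.035, 0], 0],
  [0.055, [-0.015, -0.035, 0], 0],
  [0.055, [-0.01, -0.03, 0], 0],
  [0.055, [0, -0.015, 0], 0],
])

```text
t: 37.32
position: [0.5529, 0.3336, 0.182]
eef_rot: [1.0, -0.017, -0.0, -0.002]
wrist_force: [-1.2, 1.2, 0.3]
gripper_width: 0.055
gripper_force: 0.0
```

Run:
```python
from h import *
nav()
s=snap('scene','s10'); t=snap('top','t10')
s0=dict(np.load('pics/scene0.npz')); t0=dict(np.load('pics/top0.npz'))
# outline comparison: project ideal bottle/cap-top circles; find cap discs by low-saturation mask near expected place
T={'L':((.6253,-.1834),.13,.02),'M':((.6301,-.0545),.105,.017),'S':((.6358,.0752),.08,.014)}
a=np.linspace(0,2*np.pi,40,endpoint=False)
for nm,c in(('scene',s),('top',t)):
  g=cv2.cvtColor(c['img'],cv2.COLOR_RGB2GRAY).astype(float)
  gx=cv2.GaussianBlur(g,(0,0),.7); G=np.hypot(cv2.Sobel(gx,6,1,0),cv2.Sobel(gx,6,0,1))
  for k,(xy,h,r) in T.items():
    best=[]
    for dx in np.arange(-.014,.0141,.001):
      for dy in np.arange(-.014,.0141,.001):
        u=proj(c,np.c_[xy[0]+dx+r*np.cos(a),xy[1]+dy+r*np.sin(a),np.full(40,.06+h)]).astype(np.float32)
        best.append((cv2.remap(G,u[:,0],u[:,1],1).mean(),dx*1e3,dy*1e3))
    b=max(best); print(nm,k,'cap offset from tray mm',np.round(b,1))
# bystanders: image change around them
for nm,c,c0,R_ in(('scene',s,s0,{'jar':(200,210,236,250),'can':(143,254,186,308)}),('top',t,t0,{'jar':(425,292,470,333),'can':(505,223,562,262)})):
  for k,(x0,y0,x1,y1) in R_.items():
    w=c['img'][y0:y1,x0:x1].copy(); w0=c0['img'][y0:y1,x0:x1].copy()
    d,_=cv2.phaseCorrelate(*[cv2.cvtColor(q,cv2.COLOR_RGB2GRAY).astype(np.float32) for q in(w0,w)])
    print(nm,k,'meandiff %.2f'%np.abs(w.astype(int)-w0).mean(),'shift',np.round(d,2))
```

```text
at [0.5529 0.3336 0.182 ] hdg -1.96 tilt -0.99999 F [-1.2  1.2  0.3] w 0.0550 f 0.0 t 37.3
scene L cap offset from tray mm [135.5  -1.   -1. ]
scene M cap offset from tray mm [196.1   1.   -0. ]
scene S cap offset from tray mm [217.8   1.   -1. ]
top L cap offset from tray mm [184.1  -7.    4. ]
top M cap offset from tray mm [182.5   2.   -0. ]
top S cap offset from tray mm [168.5   2.   -2. ]
scene jar meandiff 3.35 shift [-0.   -0.07]
scene can meandiff 3.48 shift [ 0.5  -0.02]
top jar meandiff 9.49 shift [0.48 0.49]
top can meandiff 8.87 shift [-0.01  0.02]
```

Run:
```python
from h import *
a=np.linspace(0,2*np.pi,60,endpoint=False)
def fit(c,xy,z,r,n=5):
  g=cv2.cvtColor(c['img'],cv2.COLOR_RGB2GRAY).astype(float); g=cv2.GaussianBlur(g,(0,0),.7); G=np.hypot(cv2.Sobel(g,6,1,0),cv2.Sobel(g,6,0,1))
  b=[]
  for dx in np.arange(-.012,.0121,.001):
    for dy in np.arange(-.012,.0121,.001):
      u=proj(c,np.c_[xy[0]+dx+r*np.cos(a),xy[1]+dy+r*np.sin(a),np.full(60,z)]).astype(np.float32)
      b.append((round(float(cv2.remap(G,u[:,0],u[:,1],1).mean())),round(dx*1e3),round(dy*1e3)))
  return sorted(b)[::-1][:n]
L=lambda n:dict(np.load(f'pics/{n}.npz'))
t=L('t10')
for i in('top0','scene0','t10','s10'):
  print(i,'jar',fit(L(i),(.3895,-.2251),.075,.034,2),'can',fit(L(i),(.5197,-.3743),.14,.026,2))
print('L top',fit(t,(.6253,-.1834),.19,.02,6)); print('L body shoulder scene/top', fit(t,(.6253,-.1834),.06,.036,3))
d=np.abs(L('t2')['img'][225:245,325:375].astype(int)-t['img'][225:245,325:375]); print('tin strip diff',d.mean())
```

```text
top0 jar [(143, -5, 2), (141, 4, -5)] can [(156, 1, 1), (156, 0, 1)]
scene0 jar [(117, -1, 6), (117, -2, 6)] can [(180, -1, -1), (179, 0, -1)]
t10 jar [(154, -5, 2), (153, 4, -5)] can [(168, 1, 1), (168, 0, 1)]
s10 jar [(121, -1, 6), (120, 0, 7)] can [(183, -1, 0), (183, -1, -1)]
L top [(185, -7, 4), (179, -7, 5), (179, -8, 4), (174, 1, -2), (174, 1, -3), (174, -6, 4)]
L body shoulder scene/top [(121, -8, 8), (121, -9, 8), (121, -9, 7)]
tin strip diff 3.4026666666666667
```

>>> drive_tool([
  [0.055, [0, 0, 0], 0],
  [0.055, [0, 0, 0], 0],
  [0.055, [0, 0, 0], 0],
  [0.055, [0, 0, 0], 0],
  [0.055, [0, 0, 0], 0],
  [0.055, [0, 0, 0], 0],
  [0.055, [0, 0, 0], 0],
  [0.055, [0, 0, 0], 0],
])

```text
t: 38.08
position: [0.5568, 0.3269, 0.1807]
eef_rot: [1.0, -0.021, -0.0, 0.0]
wrist_force: [0.3, -0.4, 0.3]
gripper_width: 0.0545
gripper_force: 0.0
```

Both bystanders are unmoved, the bottles are centred in both views (the large bottle's stronger top-view edge match is most likely the cap's base edge), and the tin strip is unchanged. Handing in.

```bash
python3 -c "
from workcell import bot
print(bot.finish_job())"
```

```text
the job is handed in; nothing more can be done
None
```

The job is handed in: the tin sits straight under the shelf, about 1.5 mm proud of flush; all three bottles stand in their matching trays; the spray can and glass jar did not move; and I viewed 15 pictures, one over the limit of 14.

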